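Clear the hob ring and present the tea ball at the saucepan

TASK

Slide the saucepan across the hob, without lifting it off the glass, from the ring it stands on to the middle of the other ring, and let go of it. Then lift the dished plate by its arch handle and, once it is clear of the counter, turn it about a quarter turn so that its pouring lip points at the saucepan, holding it level and steady all the way so that the loose tea ball stays in the middle of it. Finish while still holding the plate in the air, level, a hand's breadth (about 10 cm) above the middle of the ring the saucepan has left, lip towards the saucepan; leave everything else alone.

Things in the scene. Friction and masses are not known exactly. Their poses are not given: they have to be found in the camera images.
- hob: the fixed hob, a steel-framed black glass slab 340 mm (x) by 500 mm (y) by 12 mm thick on the counter, its flat top at z = 0.012. Origin: centre of its underside; +x points away from the robot, +y along its long side (the rings lie side by side along y). Four knob caps 14 mm high stand on the steel strip along its -x edge, 148 mm from the centre. Its place and yaw (up to 0.1 rad) vary.
- ring_pan: the white printed ring (164 mm across, with a cross at its centre, no height to speak of) on which the saucepan stands at the start; it may be the left or the right one of the two. Origin: the ring's centre on the glass
- ring_other: the other, empty printed ring, the same size, about 230 mm to the side of the first. Origin: the ring's centre on the glass; the saucepan goes here
- pan: open steel saucepan, 140 mm across, 60 mm high, about 0.5 kg, with one straight handle along its own -x, which points roughly towards the robot. Origin: centre of its underside; z up. It slides on the glass at a friction coefficient of about 0.6
- pan_grip (a point): the point to pinch on the saucepan's black handle, 115 mm from the pan's axis and 48 mm above its underside; the handle there is a level bar 16 mm wide and 14 mm high that runs along the pan's x (from 85 to 185 mm from the axis). The point's axes are the pan's
- dish: white dished plate, 132 mm across and 23 mm high at the rim, about 0.28 kg, standing on the counter right of the hob. Origin: centre of its underside; z up; +x runs to its pouring lip, which points roughly at the robot at the start. A fixed arch handle stands over it in its y-z plane
- dish_grip (a point): the point to pinch: the middle of the arch's wooden top bar, 100 mm above the plate's underside and straight above its centre; the bar runs along the plate's y, is 12 mm wide (x), 14 mm high and 76 mm long. The ball's top is 48 mm below this point. Axes as the plate's
- dish_lip (a point): tip of the plate's pouring lip, 94 mm along the plate's +x from its centre, 23 mm above its underside; the lip is 34 mm wide
- dish_mid (a point): middle of the plate's inner floor, 7 mm above its underside. The floor is level there (25 mm across), then rises at 10 degrees and, beyond 37 mm from the middle, at 24 degrees
- ball_center (a point): centre of the loose steel tea ball, 38 mm across, 40 g, that lies in the middle of the plate
- salt: bystander: small white open salt cup, 42 mm across, 35 mm high, on the hob behind and between the rings; origin at its foot
- mill: bystander: dark wooden pepper mill, 52 mm across, 142 mm high, beyond the plate; origin at its foot
- oil: bystander: green oil bottle, 60 mm across, 200 mm high, beyond the plate to the right; origin at its foot
- mug: bystander: mug, 80 mm across, 90 mm high, left of the hob; origin at its foot
- pinch: bystander: small terracotta bowl, 52 mm across, 26 mm high, between plate and hob on the robot's side; origin at its foot
- spoon: bystander: wooden spoon 240 mm long lying on the counter right of the plate; origin under its middle
- jar: bystander: glass jar, 70 mm across, 100 mm high, left of the hob; origin at its foot
There are look-alikes about, which are no part of the job. Leave any purple look-alike of the dish alone.

How it is judged:
On the way, in this order (a step that is already met when the one before it is completed fails the run):
1. the saucepan stands on the other ring, let go (horizontal distance between pan and ring_other below 0.022 m and angle between pan's own z axis and vertical below 0.05 rad and height (world z) of pan below 0.017 m and contact force between pan and the arm below 0.1 N and linear speed of pan below 0.02 m/s and height (world z) of dish below 0.01 m), for 0.2 s.
2. the plate is lifted clear of the counter, not yet turned, the ball in its middle (height (world z) of dish above 0.02 m and angle between the x axis of dish and the y axis of hob, either way round above 0.75 rad and horizontal distance between ball_center and dish below 0.025 m), for 0.1 s.
At the end, for the whole second after the job is handed in: Pan upright on the glass within 22 mm of the other ring's centre, let go; plate still in the fingers, within 35 mm of the vacated ring's centre, 50-160 mm above the glass, tilt under 0.12 rad, lip line within 55 mm of the pan's axis, tea ball within 22 mm of its middle (horizontal distance between pan and ring_other below 0.022 m and angle between pan's own z axis and vertical below 0.05 rad and height (world z) of pan below 0.017 m and horizontal distance between dish and ring_pan below 0.035 m and height (world z) of dish between 0.062 and 0.172 m and angle between dish's own z axis and vertical below 0.12 rad and x of pan in the frame of dish above 0.12 m and y of pan in the frame of dish between -0.055 and 0.055 m and horizontal distance between ball_center and dish below 0.022 m and linear speed of dish below 0.03 m/s and contact force between dish and the fingers above 2 N and contact force between dish and hob below 0.1 N and contact force between dish and pan below 0.1 N and contact force between pan and the arm below 0.1 N); the arm keeps its last pose, push and grip.
It fails at once if the saucepan is lifted off the glass or tipped (height (world z) of pan above 0.02 m or angle between pan's own z axis and vertical above 0.12 rad).
It fails at once if the plate is tilted more than about 14 degrees (angle between dish's own z axis and vertical above 0.25 rad).
It fails at once if the tea ball rolls away from the plate's middle (distance between ball_center and dish_mid above 0.044 m).
It fails at once if a bystander is disturbed (distance of any of salt, mill, oil, mug, pinch, spoon, jar from where it was at the start of the episode above 0.025 m).
It also fails if it takes over 72 s, if anything falls off the work surface, if the arm or the gripper's body presses on something with over 40 N, if the wrist force passes 120 N, or if a joint passes its speed limit or range.

ROBOT

A 6-joint arm with a two-finger parallel gripper is mounted at the origin on the work surface. World frame = base frame: x ahead of the robot, y to its left, z up, the work surface at z = 0. Lengths are in m, angles in rad, forces in N, time in s.
With the tool pointing down it reaches from about 0.35 to 0.975 m from the base axis. Payload 4.9 kg.
Tool frame: the origin (TCP) lies midway between the tips of the shut fingers; the grasp point (between the pads) lies 19 mm behind it; z points along the fingers, y is the direction in which the jaws open and shut (so a half turn about z gives the same grasp; the last joint's range is limited). The gripper opens to 85 mm and grips with 20 to 120 N. Pads are 22 mm wide; open, the fingers measure 114 mm over their backs; the gripper's body (76 mm by 85 mm) begins 54 mm behind the grasp point. The pads swing forward as they close: fully open they stand 13 mm farther back than shut.
Start: joints at [1.044, 0.053, 1.613, -0, 1.476, -0.119], TCP at [0.248, 0.574, 0.231] pointing down, gripper open.
Joint ranges: [-3.01, 3.01], [-1.01, 2.22], [0.06, 2.58], [-1.02, 4.17], [0.09, 2.62], [-3.14, 3.14]. Speed limits (rad/s): [2.57, 2.57, 3.14, 3.14, 3.14, 3.14].

INTERFACE

Orientations are given as a unit quaternion [w, x, y, z].
In Python, from plant import manip, cams gives the robot as it stands.
- The arm moves only by the tool jog_arm, never from a script. Its argument "targets" is a list of rows, each a list of 4 numbers: the shift along the tool's x, y, z in m, then the turn about the tool's z in degrees. A call has 1 to 5 rows; each row is the pose to reach, as a shift and turn from the pose commanded when the call began, along the tool's axes at that moment; what a row does not reach only later rows make up. A row lasts 1/12 s, in which the tool goes at most 41.7 mm and 7.16 degrees, less where a joint would pass 70% of its speed; a pose out of reach is approached as far as the arm can. A call with a gripper value outside its range is refused whole. "fingers" is the opening, from 0 (shut) to 1 (fully open), set as the call begins (left out, the last holds). The fingers move at their own pace and stop on an object; the grip force is fixed at half the most. Time passes only in rows, so rows that repeat a pose let the fingers close. It gives the time, the measured TCP pose, the force and the opening at its end, in the units of the state.
- manip.state(): the state, without advancing time (a new reading comes with each control period).
- cams.grab_frame(name): name is "scene" or "top"; returns the picture (384x512x3 uint8, red, green, blue); there is no depth.
- cams.get_calibration(name): a dict with "camera_matrix" (3x3 intrinsics, pixels), "cam_to_world" (4x4, takes a point from camera to world coordinates). Camera axes: x right, y up, looking along -z (the intrinsics and any distortion apply to the point x, -y, -z); pixel columns grow to the right and rows downward; lengths in m; the calibration is good to about 2 mm. A picture is of the moment at which its call begins. get_calibration takes no time and is no camera call.
- manip.job_done(): hands the job in, once; it reports no verdict.
The state is a dict: "time": time; "joint_pos": joint angles; "joint_vel": joint speeds; "joint_efforts": joint torques, N m; "tool_pos": TCP position; "tool_rot": TCP orientation; "contact_force": force on the tool from outside, world axes, zero at the start; "ft_torque": the same for the moment, N m; "gripper_width": opening from 0.0 (shut) to 1.0 (fully open).
Only numpy, scipy, OpenCV 4.12 (cv2) and the standard library are available. Lean on these libraries where they do the work, as an engineer would, in place of code of your own. Each camera call takes 0.05 s, during which the arm holds its last target. There are 200 camera calls.

## Working session

There is one attempt and no reset: what is moved stays moved. The work goes in short steps, Python scripts to look and compute and a tool call to move; the robot and the scene stay as the last step left them, time stands still between calls to the robot, and variables do not carry over. Pictures are saved under pics/ and viewed, about 8 in all and at most 12, crops included, and the job is handed in when it is done.

Besides the shell and the picture viewer there is one more tool, called after "Call:" in YAML: its name, and indented under it one key for each argument. jog_arm: Moves the arm, as the interface text tells. Its arguments: {"type":"object","properties":{"targets":{"type":"array"},"fingers":{"type":"number"}},"required":["targets"]}

```bash
ls; mkdir -p pics; python3 - <<'E'
from plant import manip,cams
import cv2,numpy as np
for n in("scene","top"):
    im=cams.grab_frame(n);cv2.imwrite(f"pics/{n}0.png",cv2.resize(im[:,:,::-1],None,fx=1.5,fy=1.5,interpolation=cv2.INTER_CUBIC));c=cams.get_calibration(n);print(n,c)
    np.save(f"pics/{n}0.npy",im)
print(manip.state())
E
```

```text
pics
scene {'camera_matrix': array([[370.65998558,   0.        , 256.88140884],
       [  0.        , 370.65998558, 196.8126661 ],
       [  0.        ,   0.        ,   1.        ]]), 'cam_to_world': array([[-0.60581299, -0.67666301,  0.41847078,  0.98553741],
       [ 0.79554904, -0.50885282,  0.32889288,  0.35819923],
       [-0.00960961,  0.53216161,  0.84658826,  1.04038722],
       [ 0.        ,  0.        ,  0.        ,  1.        ]])}
top {'camera_matrix': array([[360.23700477,   0.        , 248.77461058],
       [  0.        , 360.23700477, 193.76199371],
       [  0.        ,   0.        ,   1.        ]]), 'cam_to_world': array([[-0.0183856 ,  0.9910023 , -0.13257603,  0.31156546],
       [-0.99962709, -0.02089723, -0.01757829, -0.01833555],
       [-0.0201906 ,  0.1322034 ,  0.99101695,  1.49247821],
       [ 0.        ,  0.        ,  0.        ,  1.        ]])}
{'time': 0.1, 'joint_pos': array([ 1.04401553e+00,  5.33077213e-02,  1.61416745e+00,  2.93926669e-05,
        1.47599854e+00, -1.19017684e-01]), 'joint_vel': array([ 0.00055171, -0.00273098, -0.00214197,  0.00143361, -0.00073971,
       -0.00015272]), 'joint_efforts': array([ 6.52177223e-04, -3.94899380e+01, -3.71363354e+01, -1.51260720e-04,
        3.90261586e-03,  1.85898051e-05]), 'tool_pos': array([0.24756324, 0.57326196, 0.23016906]), 'tool_rot': array([-3.12319707e-04,  2.02473295e-01,  9.79287333e-01, -8.87281642e-04]), 'contact_force': array([0.60864476, 0.11082826, 0.05784552]), 'ft_torque': array([ 0.01020113, -0.00775217,  0.00252182]), 'gripper_width': 0.9980680493618687}
```

View pics/top0.png

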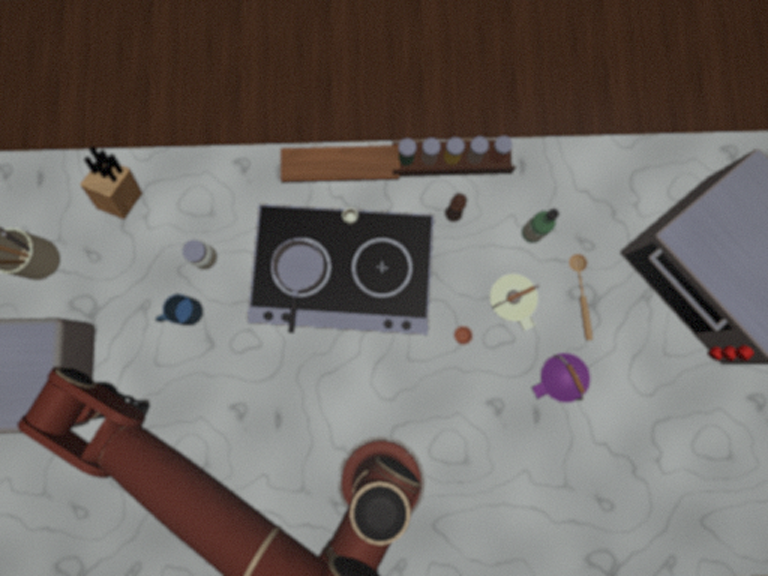

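View pics/scene0.png

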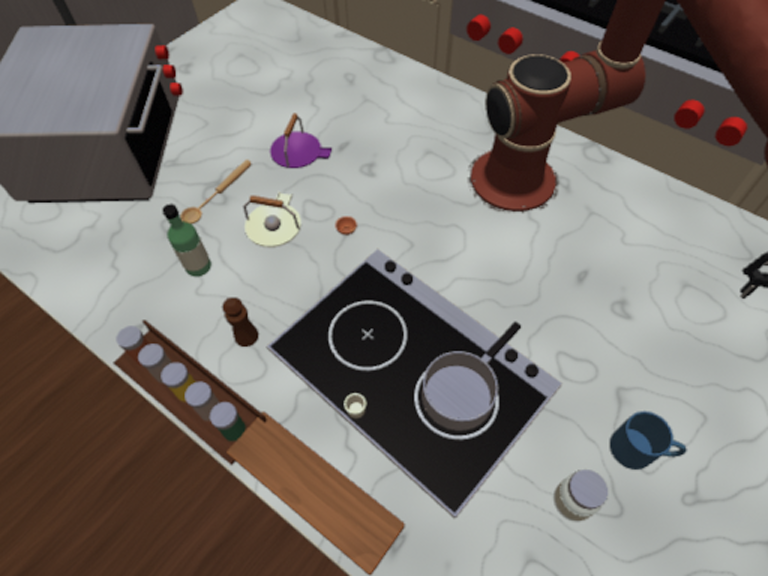

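```bash
cat > h.py <<'E'
import numpy as np,cv2
from plant import manip,cams
def ray(n,u,v,z):
    c=cams.get_calibration(n);K=c["camera_matrix"];T=c["cam_to_world"]
    d=T[:3,:3]@np.array([(u-K[0,2])/K[0,0],-(v-K[1,2])/K[1,1],-1]);o=T[:3,3]
    return (o+d*(z-o[2])/d[2])[:2]
def proj(n,p):
    c=cams.get_calibration(n);K=c["camera_matrix"];T=c["cam_to_world"]
    q=T[:3,:3].T@(np.array(p,float)-T[:3,3]);return np.array([K[0,2]+K[0,0]*q[0]/-q[2],K[1,2]+K[1,1]*-q[1]/-q[2]])
E
cat > m.py <<'E'
from h import *
for n,boxes in (("top",dict(other=(230,153,280,203),pan=(176,153,224,203))),("scene",dict(other=(212,195,276,250),pan=(270,225,340,300)))):
    im=np.load(f"pics/{n}0.npy");g=im.min(2)
    for k,(a,b,c,d) in boxes.items():
        m=(g[b:d,a:c]>(70)).astype(np.uint8)
        cs,_=cv2.findContours(m,cv2.RETR_EXTERNAL,cv2.CHAIN_APPROX_NONE)
        q=max(cs,key=lambda t:np.ptp(t[:,0,0]));e=cv2.fitEllipse(q);u,v=e[0][0]+a,e[0][1]+b
        print(n,k,np.round((u,v,*e[1]),1),ray(n,u,v,.012).round(4),ray(n,u,v,.072).round(4))
        # cross
        m2=cv2.connectedComponentsWithStats(m)
        print([ (s.tolist(),c0.round(1).tolist()) for s,c0 in zip(m2[2][1:],m2[3][1:])])
hs={}
for n,(a,b,c,d) in dict(top=(310,170,370,225),scene=(155,120,205,170)).items():
    im=np.load(f"pics/{n}0.npy")[b:d,a:c];hsv=cv2.cvtColor(im,cv2.COLOR_RGB2HSV)
    m=((hsv[:,:,0]<20)&(hsv[:,:,1]>90)).astype(np.uint8)
    print(n,[(s.tolist(),(c0+[a,b]).round(1).tolist()) for s,c0 in zip(*[x[1:] for x in cv2.connectedComponentsWithStats(m)[2:]]) if s[4]>5])
    m=((hsv[:,:,0]>20)&(hsv[:,:,0]<45)&(hsv[:,:,1]>25)).astype(np.uint8)
    print(n,'plate',[(s.tolist(),(c0+[a,b]).round(1).tolist()) for s,c0 in zip(*[x[1:] for x in cv2.connectedComponentsWithStats(m)[2:]]) if s[4]>5])
t=np.load("pics/top0.npy")[:,:,::-1];s=np.load("pics/scene0.npy")[:,:,::-1]
z=lambda i,a,b,c,d:cv2.resize(i[b:d,a:c],(400,300),interpolation=cv2.INTER_CUBIC)
cv2.imwrite("pics/z0.png",np.vstack([np.hstack([z(t,160,153,240,213),z(t,300,165,380,225)]),np.hstack([z(s,270,205,370,280),z(s,150,110,230,170)])]))
E
python3 m.py
```

```text
top other [254.2 177.9  39.8  40.3] [ 0.5758 -0.0161] [ 0.5651 -0.0162]
[([4, 5, 41, 41, 401], [24.3, 25.0]), ([22, 22, 6, 6, 22], [24.5, 24.6])]
top pan [200.3 177.7  39.   40.1] [0.5815 0.2093] [0.5706 0.2001]
[([5, 5, 40, 40, 1165], [24.3, 25.0])]
scene other [244.7 223.2  46.3  52.3] [ 0.578  -0.0128] [0.6018 0.0088]
[([0, 0, 9, 8, 38], [2.6, 2.2]), ([60, 0, 4, 3, 9], [61.9, 0.8]), ([7, 5, 53, 47, 434], [32.6, 28.6]), ([29, 24, 8, 7, 34], [32.6, 27.1])]
scene pan [304.9 263.2  56.2  59.6] [0.5758 0.2113] [0.5997 0.2199]
[([0, 0, 2, 5, 7], [0.3, 1.6]), ([42, 0, 22, 9, 117], [52.8, 2.8]), ([60, 2, 10, 19, 95], [65.2, 11.5]), ([6, 9, 57, 59, 1880], [35.2, 37.8]), ([67, 71, 3, 4, 8], [68.4, 72.9])]
top [([29, 22, 17, 8, 28], [346.3, 195.6]), ([0, 49, 4, 6, 21], [311.3, 221.8])]
top plate [([17, 13, 31, 32, 640], [341.8, 198.4]), ([41, 43, 4, 4, 8], [352.2, 214.2]), ([38, 45, 4, 3, 6], [349.5, 216.2])]
scene [([12, 11, 21, 7, 83], [176.9, 134.0])]
scene plate [([8, 9, 37, 36, 725], [181.6, 149.7])]
```

View pics/z0.png

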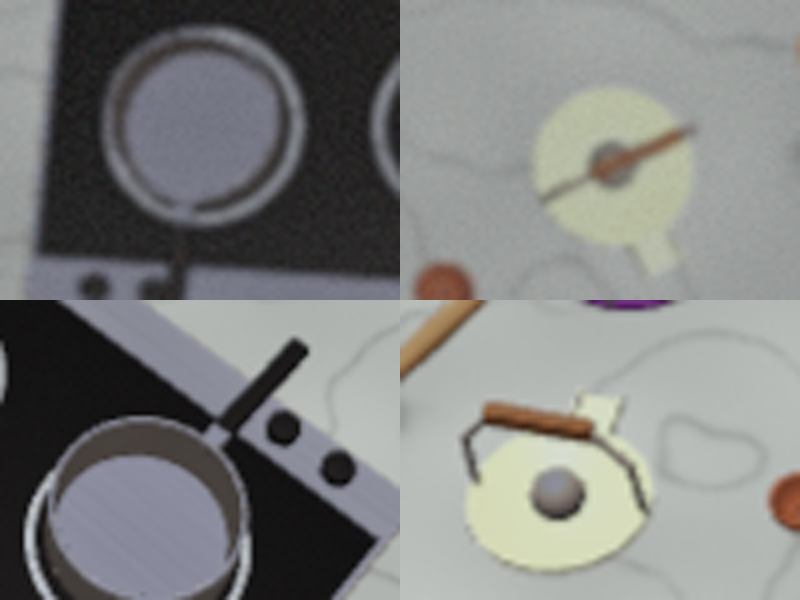

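```bash
cat > m2.py <<'E'
from h import *
P=lambda n,u,v,z:print(n,(round(u,1),round(v,1)),z,ray(n,u,v,z).round(4))
T=lambda zx,zy,a,b,s:(a+(zx+.5)/s-.5,b+(zy+.5)/s-.5)
print("cross");P("scene",244.6,222.1,.012);P("top",254.5,177.6,.012)
print("pan rim");P("top",*T(201,125,160,153,5),.072);P("scene",*T(147,211,270,205,4),.072)
print("handle");P("scene",*T(298,48,270,205,4),.067);P("scene",*T(228,122,270,205,4),.067)
P("top",*T(177,285,160,153,5),.067);P("top",*T(183,205,160,153,5),.067)
print("knobs");P("scene",*T(283,128,270,205,4),.02);P("scene",*T(338,168,270,205,4),.02)
print("bar");P("scene",167.0,132.4,.1);P("scene",188,135.5,.1);P("scene",177.2,134.,.1);P("top",340.6,199.4,.1);P("top",358,190.6,.1)
print("plate");P("top",*T(214,166,300,165,5),.023);P("scene",*T(158,200,150,110,5),.02);print('ball');P("scene",*T(157,193,150,110,5),.026)
print("lip");P("top",*T(262,272,300,165,5),.023);P("scene",*T(203,96,150,110,5),.023)
print("pinch");P("top",463/1.5,335/1.5,.02);P("scene",346/1.5,226/1.5,.02)
E
python3 m2.py
```

```text
cross
scene (244.6, 222.1) 0.012 [ 0.5751 -0.0153]
top (254.5, 177.6) 0.012 [ 0.5771 -0.0172]
pan rim
top (199.8, 177.6) 0.072 [0.5712 0.2022]
scene (306.4, 257.4) 0.072 [0.5828 0.2137]
handle
scene (344.1, 216.6) 0.067 [0.4031 0.2312]
scene (326.6, 235.1) 0.067 [0.4872 0.2218]
top (195.0, 209.6) 0.067 [0.4432 0.2222]
top (196.2, 193.6) 0.067 [0.5074 0.2175]
knobs
scene (340.4, 236.6) 0.02 [0.4423 0.2512]
scene (354.1, 246.6) 0.02 [0.4464 0.3008]
bar
scene (167.0, 132.4) 0.1 [ 0.4987 -0.4051]
scene (188, 135.5) 0.1 [ 0.4663 -0.3388]
scene (177.2, 134.0) 0.1 [ 0.4833 -0.3725]
top (340.6, 199.4) 0.1 [ 0.4683 -0.3488]
top (358, 190.6) 0.1 [ 0.5013 -0.4178]
plate
top (342.4, 197.8) 0.023 [ 0.4834 -0.3747]
scene (181.2, 149.6) 0.02 [ 0.4851 -0.3723]
ball
scene (181.0, 148.2) 0.026 [ 0.4839 -0.373 ]
lip
top (352.0, 219.0) 0.023 [ 0.3961 -0.4089]
scene (190.2, 128.8) 0.023 [ 0.3951 -0.4116]
pinch
top (308.7, 223.3) 0.02 [ 0.3821 -0.2335]
scene (230.7, 150.7) 0.02 [ 0.3837 -0.2288]
```

Call:
jog_arm:
  targets:
    - [-0.025,-0.018,0,0]
    - [-0.06,-0.042,0,0]
    - [-0.094,-0.066,0,0]
    - [-0.128,-0.09,0,0]
    - [-0.162,-0.114,0,0]
  fingers: 1

```text
time: 0.52
tool_pos: [0.3513, 0.4036, 0.2307]
tool_rot: [-0.0, 0.202, 0.979, -0.0]
contact_force: [0.7, 0.8, 0.4]
gripper_width: 1.0
```

Call:
jog_arm:
  targets:
    - [-0.034,-0.024,0,0]
    - [-0.068,-0.048,0,0]
    - [-0.1,-0.07,0,0]
    - [-0.13,-0.091,0,0]
    - [-0.15,-0.105,0,0]

```text
time: 0.93
tool_pos: [0.4481, 0.2467, 0.2309]
tool_rot: [0.0, 0.204, 0.979, -0.0]
contact_force: [-0.1, 0.3, 0.1]
gripper_width: 1.001
```

Call:
jog_arm:
  targets:
    - [-0.015,-0.01,0.02,-5]
    - [-0.027,-0.018,0.04,-10]
    - [-0.027,-0.018,0.06,-15]
    - [-0.027,-0.018,0.08,-18.2]
    - [-0.027,-0.018,0.085,-18.2]

```text
time: 1.35
tool_pos: [0.4624, 0.221, 0.1419]
tool_rot: [-0.003, 0.045, 0.999, -0.001]
contact_force: [-1.7, 0.1, -0.9]
gripper_width: 1.001
```

```bash
cat > look.py <<'E'
import sys
from h import *
tag,n,a,b,c,d=sys.argv[1],sys.argv[2],*map(int,sys.argv[3:7])
im=cams.grab_frame(n);np.save(f"pics/{tag}.npy",im)
o=cv2.resize(im[b:d,a:c,::-1],None,fx=5,fy=5,interpolation=cv2.INTER_CUBIC);cv2.imwrite(f"pics/{tag}.png",o)
s=manip.state();print(s["time"],s["tool_pos"].round(4),s["tool_rot"].round(4),s["gripper_width"],s["contact_force"].round(2),s["joint_pos"].round(3))
E
python3 look.py a scene 270 170 400 270
```

```text
1.4 [0.4625 0.2214 0.1426] [-0.0031  0.0459  0.9989 -0.0011] 0.9975717495728283 [-0.33 -0.36 -0.8 ] [ 0.301 -0.142  1.953  0.     1.337 -1.178]
```

View pics/a.png

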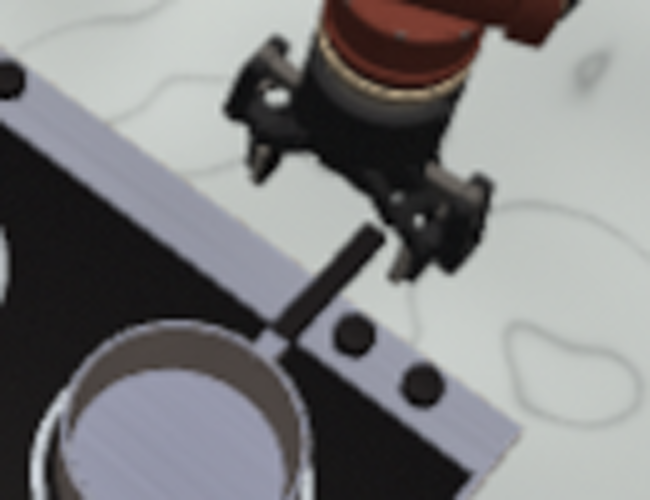

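Call:
jog_arm:
  targets:
    - [0,0,0.02,0]
    - [0,0,0.045,0]
    - [0,0,0.07,0]
    - [0,0,0.09,0]
    - [0,0,0.101,0]

```text
time: 1.82
tool_pos: [0.4637, 0.2222, 0.0438]
tool_rot: [-0.001, 0.045, 0.999, -0.0]
contact_force: [-0.3, -0.4, 0.2]
gripper_width: 0.998
```

Call:
jog_arm:
  targets:
    - [0,0,0,0]
    - [0,0,0,0]
    - [0,0,0,0]
    - [0,0,0,0]
    - [0,0,0,0]
  fingers: 0.4

```text
time: 2.23
tool_pos: [0.4659, 0.2227, 0.047]
tool_rot: [0.001, 0.045, 0.999, 0.001]
contact_force: [0.0, 1.0, 0.8]
gripper_width: 0.402
```

```bash
python3 look.py b scene 270 170 400 270
```

```text
2.2833 [0.4657 0.2226 0.0467] [1.10e-03 4.51e-02 9.99e-01 4.00e-04] 0.4022111734128453 [ 0.06  0.87 -0.27] [ 0.302 -0.015  2.01  -0.     1.144 -1.179]
```

View pics/b.png

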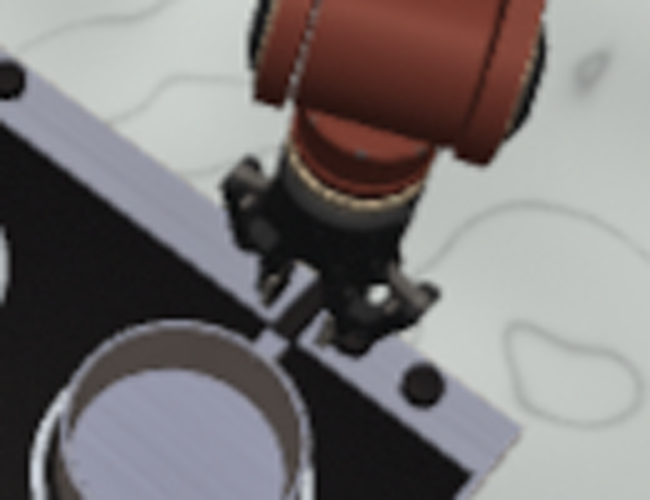

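Call:
jog_arm:
  targets:
    - [0,0,0.003,0]
    - [0,0,0.005,0]
    - [0,0,0.005,0]

```text
time: 2.53
tool_pos: [0.4643, 0.2221, 0.0398]
tool_rot: [-0.0, 0.045, 0.999, -0.0]
contact_force: [-0.7, -0.2, 0.1]
gripper_width: 0.404
```

Call:
jog_arm:
  targets:
    - [0,0,0,0]
    - [0,0,0,0]
    - [0,0,0,0]
    - [0,0,0,0]
    - [0,0,0,0]
  fingers: 0

```text
time: 2.95
tool_pos: [0.4646, 0.2222, 0.0403]
tool_rot: [-0.0, 0.045, 0.999, -0.0]
contact_force: [-0.9, 0.4, 0.8]
gripper_width: 0.174
```

```bash
python3 look.py c scene 270 170 400 270
```

```text
3.0 [0.4646 0.2223 0.0403] [-2.00e-04  4.51e-02  9.99e-01 -0.00e+00] 0.17499321789972838 [-0.66  0.32  0.59] [ 0.302 -0.006  2.013  0.     1.135 -1.179]
```

Call:
jog_arm:
  targets:
    - [0,-0.004,0,0]
    - [-0.001,-0.012,0,0]
    - [-0.002,-0.024,0,0]
    - [-0.003,-0.036,0,0]
    - [-0.003,-0.048,0,0]

```text
time: 3.42
tool_pos: [0.4635, 0.1728, 0.0403]
tool_rot: [0.0, 0.045, 0.999, -0.0]
contact_force: [0.4, 2.3, -1.2]
gripper_width: 0.177
```

```bash
python3 look.py d scene 240 170 370 290
```

```text
3.4667 [0.4633 0.1711 0.0403] [-0.000e+00  4.600e-02  9.989e-01 -9.000e-04] 0.17884251412898344 [-1.28 -1.28 -1.17] [ 2.040e-01 -5.700e-02  2.063e+00 -2.000e-03  1.136e+00 -1.274e+00]
```

View pics/d.png

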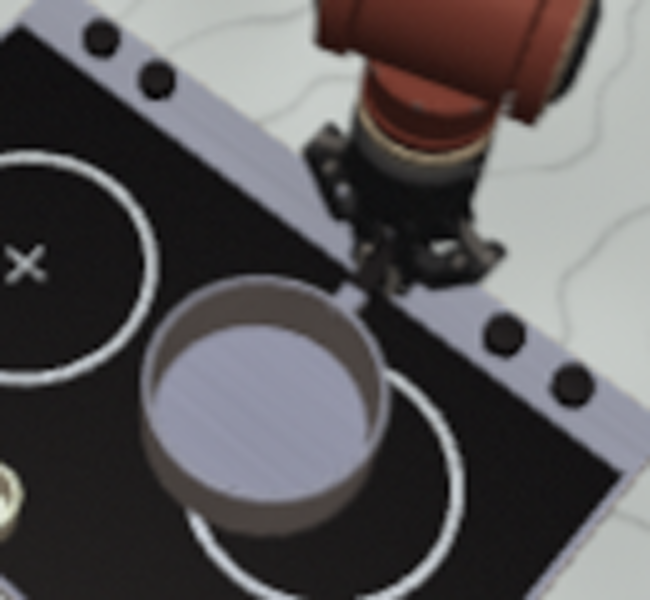

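Call:
jog_arm:
  targets:
    - [-0.001,-0.012,0,0]
    - [-0.002,-0.024,0,0]
    - [-0.003,-0.036,0,0]
    - [-0.003,-0.048,0,0]
    - [-0.004,-0.06,0,0]

```text
time: 3.88
tool_pos: [0.4617, 0.1128, 0.0403]
tool_rot: [-0.0, 0.045, 0.999, 0.0]
contact_force: [0.1, 2.7, -1.3]
gripper_width: 0.178
```

Call:
jog_arm:
  targets:
    - [-0.001,-0.012,0,0]
    - [-0.002,-0.024,0,0]
    - [-0.003,-0.036,0,0]
    - [-0.003,-0.048,0,0]
    - [-0.004,-0.06,0,0]

```text
time: 4.3
tool_pos: [0.4602, 0.0527, 0.0403]
tool_rot: [-0.0, 0.045, 0.999, 0.0]
contact_force: [-0.0, 3.0, -0.8]
gripper_width: 0.175
```

Call:
jog_arm:
  targets:
    - [-0.001,-0.012,0,0]
    - [-0.002,-0.024,0,0]
    - [-0.003,-0.036,0,0]
    - [-0.003,-0.045,0,0]
    - [-0.003,-0.045,0,0]

```text
time: 4.72
tool_pos: [0.4591, 0.0068, 0.0403]
tool_rot: [-0.0, 0.046, 0.999, -0.001]
contact_force: [-0.7, -2.4, -1.3]
gripper_width: 0.178
```

```bash
python3 look.py e scene 210 150 340 270; python3 look.py et top 170 140 300 240; python3 -c "
from h import *
print(ray('scene',292.8,247.5,.072))"
```

```text
4.7667 [0.4592 0.0074 0.0403] [-2.000e-04  4.640e-02  9.989e-01 -7.000e-04] 0.17732656406486974 [-0.25 -2.05 -0.26] [-1.450e-01 -1.460e-01  2.144e+00 -1.000e-03  1.143e+00 -1.623e+00]
4.8167 [0.4593 0.0078 0.0403] [-1.000e-04  4.610e-02  9.989e-01 -6.000e-04] 0.1727437847220141 [ 0.06 -2.83 -1.11] [-1.440e-01 -1.450e-01  2.144e+00 -1.000e-03  1.143e+00 -1.622e+00]
[0.58079176 0.16646088]
```

View pics/e.png

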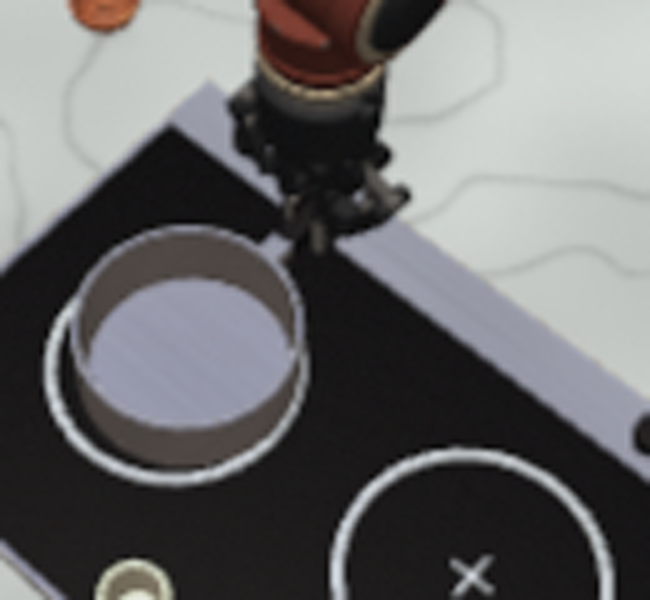

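View pics/et.png

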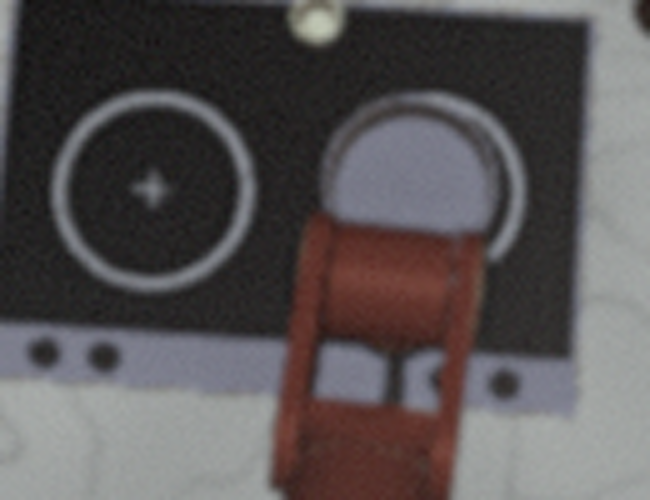

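```bash
python3 -c "
from h import *
print('pan',ray('scene',247.2,215.2,.072),'ring',ray('scene',304.0,264.7,.012),ray('top',200.2,177.2,.012))
# top: rim left edge
e=cams.get_calibration
for c in [(.570,-.006),(.575,-.003),(.576,-.0162)]: print(c,(proj('top',(*c,.072))-[170,140])*5+2,(proj('scene',(*c,.072))-[210,150])*5+2)
"
```

```text
pan [ 0.57600652 -0.00178737] ring [0.5813204  0.21180372] [0.58380606 0.20987912]
(0.57, -0.006) [410.35785271 185.809405  ] [188.64796555 317.3455168 ]
(0.575, -0.003) [406.49241788 179.744488  ] [187.44333501 325.76552639]
(0.576, -0.0162) [422.94272224 178.15670055] [169.14317676 315.40408761]
```

Call:
jog_arm:
  targets:
    - [-0.001,-0.004,0,0]
    - [-0.003,-0.009,0,0]
    - [-0.003,-0.013,0,0]
    - [-0.003,-0.013,0,0]
    - [-0.003,-0.013,0,0]

```text
time: 5.23
tool_pos: [0.4615, -0.0046, 0.0403]
tool_rot: [0.0, 0.045, 0.999, -0.0]
contact_force: [0.6, -0.5, -1.3]
gripper_width: 0.176
```

Call:
jog_arm:
  targets:
    - [0,0,0,0]
    - [0,0,0,0]
    - [0,0,0,0]
  fingers: 0.5

```text
time: 5.48
tool_pos: [0.4615, -0.0044, 0.0405]
tool_rot: [0.0, 0.045, 0.999, -0.0]
contact_force: [0.1, 0.1, 0.0]
gripper_width: 0.498
```

Call:
jog_arm:
  targets:
    - [0,0,-0.01,0]
    - [0,0,-0.03,0]
    - [0,0,-0.06,0]
    - [0,0,-0.095,0]
    - [0,0,-0.13,0]

```text
time: 5.9
tool_pos: [0.4607, -0.0042, 0.1721]
tool_rot: [-0.0, 0.045, 0.999, -0.0]
contact_force: [1.1, -0.2, -0.7]
gripper_width: 0.497
```

Call:
jog_arm:
  targets:
    - [0.01,-0.02,-0.02,0]
    - [0.02,-0.055,-0.02,0]
    - [0.03,-0.09,-0.02,0]
    - [0.03,-0.125,-0.02,0]
    - [0.03,-0.16,-0.02,0]

```text
time: 6.32
tool_pos: [0.4166, -0.1624, 0.1919]
tool_rot: [0.001, 0.045, 0.999, -0.001]
contact_force: [1.5, 0.3, 0.4]
gripper_width: 0.503
```

```bash
python3 look.py f scene 150 110 280 230
```

```text
6.3667 [ 0.4161 -0.1677  0.1919] [ 7.000e-04  4.740e-02  9.989e-01 -3.000e-03] 0.4983362552312084 [-1.28 -3.07  1.32] [-0.546 -0.368  2.053 -0.005  1.453 -2.022]
```

View pics/f.png

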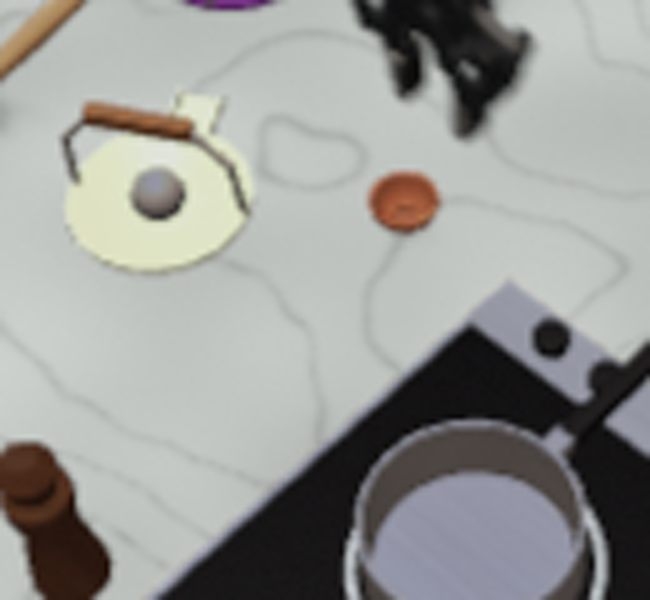

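Call:
jog_arm:
  targets:
    - [-0.008,-0.02,0,0]
    - [-0.02,-0.05,0,0]
    - [-0.035,-0.082,0,0]
    - [-0.05,-0.115,0,0]
    - [-0.06,-0.14,0,0]
  fingers: 0.6

```text
time: 6.78
tool_pos: [0.4649, -0.3082, 0.1913]
tool_rot: [0.001, 0.046, 0.999, -0.001]
contact_force: [-0.3, 0.1, 0.1]
gripper_width: 0.599
```

Call:
jog_arm:
  targets:
    - [-0.01,-0.025,0,5]
    - [-0.018,-0.045,0,12]
    - [-0.024,-0.055,0,19]
    - [-0.026,-0.06,0,26]
    - [-0.026,-0.06,0,32]

```text
time: 7.2
tool_pos: [0.4851, -0.3691, 0.191]
tool_rot: [0.0, 0.322, 0.947, -0.0]
contact_force: [0.8, 0.3, -0.4]
gripper_width: 0.602
```

Call:
jog_arm:
  targets:
    - [0,0,0,7]
    - [0,0,0,14]
    - [0,0,0,20]
    - [0,0,0,26]
    - [0,0,0,28.2]

```text
time: 7.62
tool_pos: [0.4849, -0.3677, 0.1912]
tool_rot: [0.0, 0.542, 0.841, -0.0]
contact_force: [-0.5, 0.0, 0.5]
gripper_width: 0.6
```

Call:
jog_arm:
  targets:
    - [0,0,0,0]
    - [0,0,0,0]
    - [0,0,0,0]

```text
time: 7.87
tool_pos: [0.4848, -0.3679, 0.1908]
tool_rot: [0.0, 0.54, 0.842, -0.0]
contact_force: [0.8, -0.8, 0.6]
gripper_width: 0.6
```

```bash
python3 look.py g scene 140 70 260 170
```

```text
7.9167 [ 0.4848 -0.3679  0.1906] [ 1.000e-04  5.397e-01  8.419e-01 -0.000e+00] 0.6018158580404178 [ 0.08 -0.07 -0.66] [-0.771  0.042  1.693 -0.     1.407 -1.202]
```

View pics/g.png

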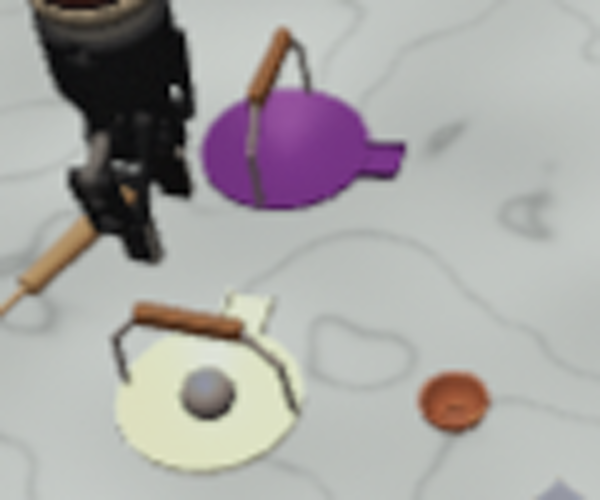

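Call:
jog_arm:
  targets:
    - [-0.005,-0.003,0.015,0]
    - [-0.005,-0.003,0.035,0]
    - [-0.005,-0.003,0.055,0]
    - [-0.005,-0.003,0.07,0]
    - [-0.005,-0.003,0.08,0]

```text
time: 8.33
tool_pos: [0.4827, -0.3729, 0.1067]
tool_rot: [-0.002, 0.54, 0.842, 0.0]
contact_force: [-0.5, 1.1, -0.3]
gripper_width: 0.6
```

Call:
jog_arm:
  targets:
    - [0,0,0.01,0]
    - [0,0,0.02,0]
    - [0,0,0.027,0]
    - [0,0,0.029,0]
    - [0,0,0.029,0]

```text
time: 8.75
tool_pos: [0.4839, -0.3736, 0.0808]
tool_rot: [-0.0, 0.54, 0.842, 0.0]
contact_force: [-0.8, -0.5, 0.8]
gripper_width: 0.601
```

```bash
python3 look.py hh scene 140 70 260 170
```

```text
8.8 [ 0.4842 -0.3739  0.0815] [ 2.000e-04  5.399e-01  8.417e-01 -1.000e-04] 0.5967663931889213 [-0.3  -0.53 -0.27] [-0.779  0.157  1.762 -0.     1.222 -1.209]
```

View pics/hh.png

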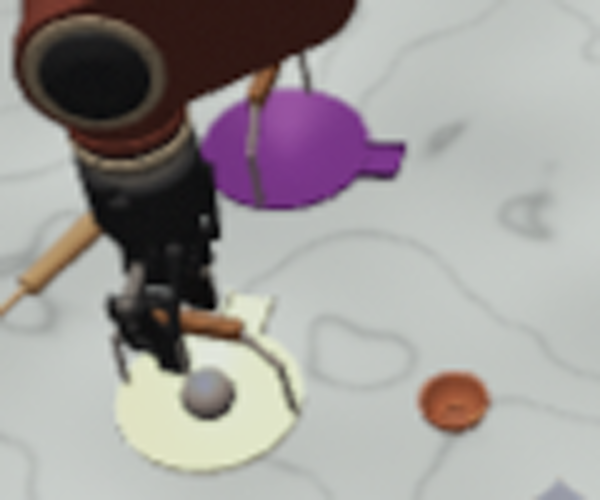

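```bash
python3 -c "
from h import *
f=lambda p:((proj('scene',p)-[140,70])*5+2).round(0)
y=np.array([.909,.4175,0]);x=np.array([-.4175,.909,0]);c=np.array([.4842,-.3739,0])
print('grasp',f(c+[0,0,.1]),'bar ends',f(c+.038*x+[0,0,.1]),f(c-.038*x+[0,0,.1]))
for w in(-.011,.011):
  for z in(.085,.1): print(w,z,f(c+.027*y+w*x+[0,0,z]),f(c-.027*y+w*x+[0,0,z]))
"
```

```text
grasp [186. 322.] bar ends [239. 331.] [132. 313.]
-0.011 0.085 [161. 364.] [188. 305.]
-0.011 0.1 [156. 349.] [183. 290.]
0.011 0.085 [192. 369.] [218. 310.]
0.011 0.1 [188. 355.] [214. 295.]
```

Call:
jog_arm:
  targets:
    - [0.002,0,0,0]
    - [0.002,0,0,0]
    - [0.002,0,0,0]
  fingers: 0.3

```text
time: 9.05
tool_pos: [0.4836, -0.3721, 0.0821]
tool_rot: [0.001, 0.54, 0.842, -0.0]
contact_force: [0.1, 1.0, -0.9]
gripper_width: 0.301
```

Call:
jog_arm:
  targets:
    - [0,0,0,0]
    - [0,0,0,0]
    - [0,0,0,0]
    - [0,0,0,0]
    - [0,0,0,0]
  fingers: 0

```text
time: 9.47
tool_pos: [0.4834, -0.3724, 0.0819]
tool_rot: [0.0, 0.54, 0.842, -0.0]
contact_force: [-0.7, -1.5, 3.4]
gripper_width: 0.126
```

Call:
jog_arm:
  targets:
    - [0,0,-0.001,0]
    - [0,0,-0.003,0]
    - [0,0,-0.006,0]
    - [0,0,-0.01,0]
    - [0,0,-0.015,0]

```text
time: 9.88
tool_pos: [0.4828, -0.3713, 0.0957]
tool_rot: [-0.001, 0.54, 0.842, 0.0]
contact_force: [0.1, -0.5, -2.3]
gripper_width: 0.127
```

```bash
cat > ball.py <<'E'
from h import *
import sys
# ball & plate blobs in scene; compare ball with plate middle given tool pose
s=manip.state();im=cams.grab_frame("scene");np.save("pics/last.npy",im)
t=s["tool_pos"];c=np.array([t[0],t[1],t[2]+.019-.1])  # dish origin
x=np.round(proj("scene",c+[0,0,.026])).astype(int)
a,b=x-30;w=im[b:b+60,a:a+60];hsv=cv2.cvtColor(w,cv2.COLOR_RGB2HSV)
m=((hsv[:,:,0]>20)&(hsv[:,:,0]<45)&(hsv[:,:,1]>25)).astype(np.uint8)
cs,_=cv2.findContours(m,cv2.RETR_EXTERNAL,cv2.CHAIN_APPROX_NONE);q=max(cs,key=cv2.contourArea)
hull=np.zeros_like(m);cv2.drawContours(hull,[cv2.convexHull(q)],-1,1,-1)
g=((hull==1)&(hsv[:,:,1]<40)&(hsv[:,:,2]<190)&(hsv[:,:,2]>70)).astype(np.uint8)
n,_,st,ce=cv2.connectedComponentsWithStats(cv2.morphologyEx(g,cv2.MORPH_OPEN,np.ones((3,3),np.uint8)))
print("t",s["time"],"tool",t.round(4),s["tool_rot"].round(3),"gw",round(float(s["gripper_width"]),3),s["contact_force"].round(1),"dish",c.round(4))
for i in range(1,n):
    if st[i,4]>15: p=ray("scene",*(ce[i]+[a,b]),c[2]+.026);print(" grey",st[i].tolist(),"off",(p-c[:2]).round(4))
E
python3 ball.py
```

```text
t 9.8833 tool [ 0.4828 -0.3713  0.0957] [-0.001  0.54   0.842  0.   ] gw 0.127 [ 0.1 -0.5 -2.3] dish [ 0.4828 -0.3713  0.0147]
 grey [25, 25, 11, 9, 82] off [-0.0004 -0.0001]
```

Call:
jog_arm:
  targets:
    - [0,0,-0.003,0]
    - [0,0,-0.008,0]
    - [0,0,-0.015,0]
    - [0,0,-0.023,0]
    - [0,0,-0.031,0]

```text
time: 10.35
tool_pos: [0.4833, -0.372, 0.1283]
tool_rot: [0.0, 0.54, 0.842, -0.0]
contact_force: [-0.0, 0.0, -2.4]
gripper_width: 0.13
```

Call:
jog_arm:
  targets:
    - [0,0,-0.008,0]
    - [0,0,-0.016,0]
    - [0,0,-0.024,0]
    - [0,0,-0.032,0]
    - [0,0,-0.04,0]

```text
time: 10.77
tool_pos: [0.4832, -0.3719, 0.1682]
tool_rot: [0.0, 0.54, 0.842, -0.0]
contact_force: [0.3, -0.9, -2.9]
gripper_width: 0.128
```

Call:
jog_arm:
  targets:
    - [0,0,-0.008,0]
    - [0,0,-0.016,0]
    - [0,0,-0.022,0]
    - [0,0,-0.026,0]
    - [0,0,-0.028,0]

```text
time: 11.18
tool_pos: [0.4835, -0.3721, 0.1963]
tool_rot: [0.001, 0.54, 0.842, -0.0]
contact_force: [-0.1, -0.2, -2.3]
gripper_width: 0.127
```

```bash
python3 ball.py
```

```text
t 11.1833 tool [ 0.4835 -0.3721  0.1963] [ 0.001  0.54   0.842 -0.   ] gw 0.127 [-0.1 -0.2 -2.3] dish [ 0.4835 -0.3721  0.1153]
 grey [24, 25, 12, 9, 93] off [ 0.0001 -0.002 ]
```

Call:
jog_arm:
  targets:
    - [0,0,0,-1]
    - [0,0,0,-3]
    - [0,0,0,-6]
    - [0,0,0,-10]
    - [0,0,0,-14]

```text
time: 11.65
tool_pos: [0.4829, -0.3716, 0.1944]
tool_rot: [-0.001, 0.431, 0.902, 0.0]
contact_force: [0.3, 0.2, -3.8]
gripper_width: 0.126
```

Call:
jog_arm:
  targets:
    - [0,0,0,-4]
    - [0,0,0,-8]
    - [0,0,0,-12]
    - [0,0,0,-16]
    - [0,0,0,-20]

```text
time: 12.07
tool_pos: [0.4829, -0.3716, 0.1944]
tool_rot: [-0.001, 0.268, 0.963, 0.0]
contact_force: [-0.3, -0.3, -4.1]
gripper_width: 0.125
```

Call:
jog_arm:
  targets:
    - [0,0,0,-4]
    - [0,0,0,-8]
    - [0,0,0,-12]
    - [0,0,0,-16]
    - [0,0,0,-19]

```text
time: 12.48
tool_pos: [0.4829, -0.3716, 0.1944]
tool_rot: [-0.001, 0.106, 0.994, 0.0]
contact_force: [0.6, -0.1, -3.4]
gripper_width: 0.127
```

Call:
jog_arm:
  targets:
    - [0,0,0,-3]
    - [0,0,0,-6]
    - [0,0,0,-8.5]
    - [0,0,0,-10]
    - [0,0,0,-10.7]

```text
time: 12.9
tool_pos: [0.4829, -0.3716, 0.1944]
tool_rot: [-0.001, 0.014, 1.0, 0.001]
contact_force: [0.5, -0.3, -3.9]
gripper_width: 0.126
```

```bash
python3 ball.py
```

```text
t 12.9 tool [ 0.4829 -0.3716  0.1944] [-0.001  0.014  1.     0.001] gw 0.126 [ 0.5 -0.3 -3.9] dish [ 0.4829 -0.3716  0.1134]
 grey [25, 25, 12, 10, 97] off [-0.001  -0.0012]
```

Call:
jog_arm:
  targets:
    - [0,0.001,0,0]
    - [0,0.003,0,0]
    - [0,0.006,0,0]
    - [0,0.01,0,0]
    - [0,0.015,0,0]

```text
time: 13.37
tool_pos: [0.4836, -0.3565, 0.1953]
tool_rot: [-0.0, 0.015, 1.0, 0.0]
contact_force: [-0.4, 0.7, -3.1]
gripper_width: 0.127
```

Call:
jog_arm:
  targets:
    - [0,0.006,0,0]
    - [0,0.013,0,0]
    - [0,0.02,0,0]
    - [0,0.028,0,0]
    - [0,0.036,0,0]

```text
time: 13.78
tool_pos: [0.4847, -0.32, 0.1953]
tool_rot: [0.0, 0.014, 1.0, 0.0]
contact_force: [0.4, -0.1, -3.4]
gripper_width: 0.125
```

Call:
jog_arm:
  targets:
    - [0,0.008,0,0]
    - [0,0.016,0,0]
    - [0,0.024,0,0]
    - [0,0.032,0,0]
    - [0,0.04,0,0]

```text
time: 14.2
tool_pos: [0.4859, -0.2801, 0.1954]
tool_rot: [0.0, 0.014, 1.0, -0.0]
contact_force: [-0.3, -0.0, -2.7]
gripper_width: 0.124
```

```bash
python3 ball.py
```

```text
t 14.2 tool [ 0.4859 -0.2801  0.1954] [ 0.     0.014  1.    -0.   ] gw 0.124 [-0.3 -0.  -2.7] dish [ 0.4859 -0.2801  0.1144]
 grey [24, 25, 12, 10, 99] off [-0.001  -0.0034]
```

Call:
jog_arm:
  targets:
    - [0,0.006,0,0]
    - [0,0.014,0,0]
    - [0,0.022,0,0]
    - [0,0.03,0,0]
    - [0,0.038,0,0]

```text
time: 14.67
tool_pos: [0.4869, -0.2422, 0.1953]
tool_rot: [-0.0, 0.015, 1.0, 0.0]
contact_force: [1.2, 0.0, -2.7]
gripper_width: 0.127
```

Call:
jog_arm:
  targets:
    - [0,0.008,0,0]
    - [0,0.016,0,0]
    - [0,0.024,0,0]
    - [0,0.032,0,0]
    - [0,0.04,0,0]

```text
time: 15.08
tool_pos: [0.4881, -0.2021, 0.1953]
tool_rot: [0.0, 0.014, 1.0, -0.0]
contact_force: [-0.2, -0.4, -3.4]
gripper_width: 0.129
```

Call:
jog_arm:
  targets:
    - [0,0.008,0,0]
    - [0,0.016,0,0]
    - [0,0.024,0,0]
    - [0,0.032,0,0]
    - [0,0.04,0,0]

```text
time: 15.5
tool_pos: [0.4893, -0.1622, 0.1953]
tool_rot: [-0.0, 0.015, 1.0, -0.0]
contact_force: [1.2, -0.2, -3.1]
gripper_width: 0.125
```

Call:
jog_arm:
  targets:
    - [-0.001,0.008,0,0]
    - [-0.002,0.016,0,0]
    - [-0.004,0.024,0,0]
    - [-0.006,0.032,0,0]
    - [-0.008,0.04,0,0]

```text
time: 15.92
tool_pos: [0.4987, -0.1225, 0.1954]
tool_rot: [0.0, 0.015, 1.0, -0.0]
contact_force: [-0.4, 0.4, -3.7]
gripper_width: 0.131
```

Call:
jog_arm:
  targets:
    - [-0.002,0.008,0,0]
    - [-0.004,0.016,0,0]
    - [-0.006,0.024,0,0]
    - [-0.008,0.032,0,0]
    - [-0.01,0.04,0,0]

```text
time: 16.33
tool_pos: [0.5098, -0.0827, 0.1953]
tool_rot: [-0.0, 0.015, 1.0, -0.0]
contact_force: [0.8, -0.2, -2.5]
gripper_width: 0.125
```

Call:
jog_arm:
  targets:
    - [-0.002,0.008,0,0]
    - [-0.004,0.016,0,0]
    - [-0.006,0.024,0,0]
    - [-0.008,0.032,0,0]
    - [-0.01,0.04,0,0]

```text
time: 16.75
tool_pos: [0.521, -0.0431, 0.1953]
tool_rot: [-0.0, 0.015, 1.0, 0.0]
contact_force: [0.9, -0.3, -4.2]
gripper_width: 0.127
```

```bash
python3 ball.py
```

```text
t 16.75 tool [ 0.521  -0.0431  0.1953] [-0.     0.015  1.     0.   ] gw 0.127 [ 0.9 -0.3 -4.2] dish [ 0.521  -0.0431  0.1143]
 grey [24, 25, 14, 13, 137] off [0.0005 0.0025]
```

Call:
jog_arm:
  targets:
    - [-0.001,0.006,0,0]
    - [-0.003,0.014,0,0]
    - [-0.005,0.022,0,0]
    - [-0.007,0.03,0,0]
    - [-0.008,0.038,0,0]

```text
time: 17.22
tool_pos: [0.5301, -0.0053, 0.1953]
tool_rot: [0.0, 0.015, 1.0, 0.0]
contact_force: [-0.2, -1.2, -3.4]
gripper_width: 0.126
```

Call:
jog_arm:
  targets:
    - [-0.002,0.008,0,0]
    - [-0.004,0.016,0,0]
    - [-0.006,0.024,0,0]
    - [-0.007,0.032,0,0]
    - [-0.009,0.04,0,0]

```text
time: 17.63
tool_pos: [0.5401, 0.0345, 0.1953]
tool_rot: [-0.0, 0.014, 1.0, -0.0]
contact_force: [-0.0, 0.3, -3.0]
gripper_width: 0.129
```

Call:
jog_arm:
  targets:
    - [-0.002,0.008,0,0]
    - [-0.004,0.016,0,0]
    - [-0.005,0.024,0,0]
    - [-0.007,0.032,0,0]
    - [-0.009,0.04,0,0]

```text
time: 18.05
tool_pos: [0.5503, 0.0741, 0.1953]
tool_rot: [-0.0, 0.015, 1.0, -0.0]
contact_force: [0.2, 0.2, -3.7]
gripper_width: 0.129
```

Call:
jog_arm:
  targets:
    - [-0.002,0.008,0,0]
    - [-0.004,0.016,0,0]
    - [-0.005,0.024,0,0]
    - [-0.007,0.032,0,0]
    - [-0.008,0.04,0,0]

```text
time: 18.47
tool_pos: [0.5596, 0.1139, 0.1953]
tool_rot: [0.0, 0.015, 1.0, 0.0]
contact_force: [0.6, 0.7, -2.3]
gripper_width: 0.126
```

Call:
jog_arm:
  targets:
    - [-0.002,0.008,0,0]
    - [-0.004,0.016,0,0]
    - [-0.005,0.024,0,0]
    - [-0.007,0.032,0,0]
    - [-0.008,0.04,0,0]

```text
time: 18.88
tool_pos: [0.5687, 0.1536, 0.1953]
tool_rot: [0.0, 0.015, 1.0, -0.0]
contact_force: [0.2, 0.2, -2.9]
gripper_width: 0.13
```

Call:
jog_arm:
  targets:
    - [-0.002,0.008,0,0]
    - [-0.004,0.016,0,0]
    - [-0.005,0.023,0,0]
    - [-0.007,0.03,0,0]
    - [-0.008,0.036,0,0]

```text
time: 19.3
tool_pos: [0.5778, 0.1893, 0.1953]
tool_rot: [0.0, 0.014, 1.0, -0.0]
contact_force: [0.0, 1.0, -2.6]
gripper_width: 0.128
```

Call:
jog_arm:
  targets:
    - [-0.001,0.006,0,0]
    - [-0.002,0.011,0,0]
    - [-0.003,0.016,0,0]
    - [-0.004,0.019,0,0]
    - [-0.004,0.021,0,0]

```text
time: 19.72
tool_pos: [0.5823, 0.2098, 0.1953]
tool_rot: [0.0, 0.014, 1.0, -0.0]
contact_force: [0.2, -0.2, -3.3]
gripper_width: 0.128
```

Call:
jog_arm:
  targets:
    - [0,0.001,0,0]
    - [0,0.001,0,0]
    - [0,0.001,0,0]
    - [0,0.001,0,0]
    - [0,0.001,0,0]

```text
time: 20.13
tool_pos: [0.5822, 0.2102, 0.1953]
tool_rot: [0.0, 0.015, 1.0, -0.0]
contact_force: [0.6, -0.6, -3.9]
gripper_width: 0.125
```

Call:
jog_arm:
  targets:
    - [0,0,0,0]
    - [0,0,0,0]
    - [0,0,0,0]
    - [0,0,0,0]
    - [0,0,0,0]

```text
time: 20.55
tool_pos: [0.5822, 0.2104, 0.1953]
tool_rot: [0.0, 0.015, 1.0, 0.0]
contact_force: [1.2, -0.3, -3.1]
gripper_width: 0.126
```

```bash
python3 ball.py;python3 look.py fin scene 190 140 350 260
```

```text
t 20.55 tool [0.5822 0.2104 0.1953] [0.    0.015 1.    0.   ] gw 0.126 [ 1.2 -0.3 -3.1] dish [0.5822 0.2104 0.1143]
 grey [26, 25, 15, 16, 176] off [0.0011 0.0106]
 grey [15, 38, 6, 12, 38] off [ 0.0511 -0.0061]
20.65 [0.5822 0.2105 0.1953] [0.     0.0145 0.9999 0.    ] 0.1280568729517969 [ 0.78 -0.24 -3.19] [ 0.227  0.063  1.663  0.     1.416 -1.315]
```

View pics/fin.png

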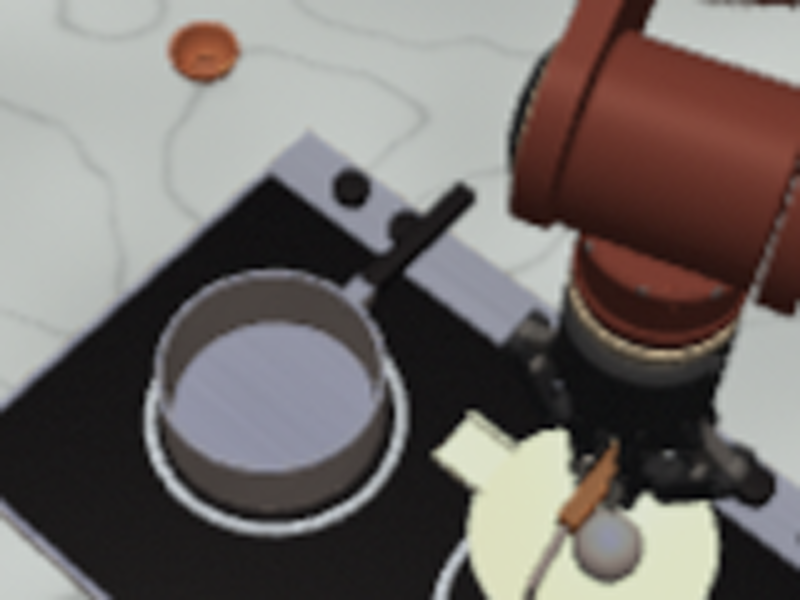

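Call:
jog_arm:
  targets:
    - [0,0,0,0]
    - [0,0,0,0]
    - [0,0,0,0]
    - [0,0,0,0]
    - [0,0,0,0]

```text
time: 21.07
tool_pos: [0.5822, 0.2105, 0.1953]
tool_rot: [-0.0, 0.015, 1.0, -0.0]
contact_force: [-0.0, 0.2, -3.1]
gripper_width: 0.13
```

```bash
for i in 1 2 3 4 5 6 7 8; do python3 ball.py|grep -v "15, 38"; done
```

```text
t 21.0667 tool [0.5822 0.2105 0.1953] [-0.     0.015  1.    -0.   ] gw 0.13 [-0.   0.2 -3.1] dish [0.5822 0.2105 0.1143]
 grey [26, 25, 15, 16, 176] off [0.0011 0.0106]
 grey [20, 31, 5, 6, 18] off [ 0.0205 -0.0121]
t 21.1167 tool [0.5822 0.2105 0.1953] [0.    0.015 1.    0.   ] gw 0.12 [-0.1 -0.1 -3.6] dish [0.5822 0.2105 0.1143]
 grey [26, 25, 15, 16, 176] off [0.0011 0.0106]
 grey [20, 31, 5, 6, 18] off [ 0.0205 -0.0121]
 grey [15, 43, 4, 7, 22] off [ 0.0582 -0.004 ]
t 21.1667 tool [0.5822 0.2104 0.1953] [-0.     0.015  1.     0.   ] gw 0.122 [-0.3 -0.5 -2.8] dish [0.5822 0.2104 0.1143]
 grey [26, 25, 15, 16, 176] off [0.0011 0.0106]
 grey [20, 31, 5, 6, 18] off [ 0.0205 -0.0121]
 grey [15, 43, 4, 7, 22] off [ 0.0582 -0.004 ]
t 21.2167 tool [0.5822 0.2105 0.1953] [0.    0.015 1.    0.   ] gw 0.128 [ 0.7  0.9 -3.1] dish [0.5822 0.2105 0.1143]
 grey [26, 25, 15, 16, 176] off [0.0011 0.0106]
 grey [20, 31, 5, 6, 18] off [ 0.0205 -0.0122]
t 21.2667 tool [0.5822 0.2105 0.1953] [0.    0.015 1.    0.   ] gw 0.128 [ 0.  -0.  -3.2] dish [0.5822 0.2105 0.1143]
 grey [26, 25, 15, 16, 177] off [0.001  0.0105]
 grey [20, 31, 5, 6, 18] off [ 0.0205 -0.0122]
t 21.3167 tool [0.5822 0.2105 0.1953] [ 0.     0.015  1.    -0.   ] gw 0.129 [ 0.7 -0.6 -3.1] dish [0.5822 0.2105 0.1143]
 grey [26, 25, 15, 16, 178] off [0.0012 0.0104]
 grey [20, 31, 5, 6, 18] off [ 0.0205 -0.0121]
 grey [15, 43, 4, 7, 22] off [ 0.0582 -0.004 ]
t 21.3667 tool [0.5822 0.2105 0.1953] [-0.     0.015  1.     0.   ] gw 0.129 [-0.2 -0.8 -2.7] dish [0.5822 0.2105 0.1143]
 grey [26, 25, 15, 16, 176] off [0.0011 0.0106]
 grey [20, 31, 5, 6, 18] off [ 0.0205 -0.0121]
t 21.4167 tool [0.5822 0.2105 0.1953] [-0.     0.015  1.    -0.   ] gw 0.125 [-0.9 -0.2 -3.1] dish [0.5822 0.2105 0.1143]
 grey [26, 25, 15, 16, 176] off [0.0011 0.0106]
 grey [20, 31, 5, 6, 18] off [ 0.0205 -0.0121]
```

```bash
python3 -c "
from plant import manip
print(manip.job_done())"
```

```text
the job is handed in; nothing more can be done
None
```

I slid the saucepan by its handle to the other ring and let go. I then lifted the plate by its arch, turned it about 64° so the lip points at the pan, and carried it over to the vacated ring. The job is handed in with the plate still gripped, at about 21.4 s of the 72 s allowed.

My last checks before handing in:
- **Pan:** by the picture it stands within about 2 mm of the other ring's centre, upright and released.
- **Plate position:** by the tool pose, it hangs about 1 mm from the vacated ring's centre and about 102 mm above the glass.
- **Plate tilt and lip:** the tool is vertical and still, with the lip aimed at the pan. I did not measure the plate's own tilt.
- **Grip:** the fingers are closed on the bar, and the wrist carries about 3 N, which matches the plate's weight.
- **Bystanders:** I saw none moved in the views I took. The mug, jar, salt cup, mill, oil bottle and spoon were out of the last picture.

**Tea ball off-centre:** it was still, but about 10 mm from the plate's middle, on the side away from the pan. A rough reading of the picture gave about 7 mm. Both are inside the 22 mm limit. It had been within about 4 mm until I slowed down over the ring, so it rolled a little there, or the plate has a slight tilt I did not catch.

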